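Find the high spot of a cam plate with a plunger indicator

TASK

On the inspection fixture, slide the dial indicator by its upright post towards the cam plate until its carriage is fully home at the stop, so that the sprung plunger rides on the cam's edge. Then, leaving the indicator there, turn the cam by the bar on top of it until the high spot (the nose of its lobe) stands squarely against the plunger and the dial reads its highest, and let go. The round wheel on its own little stand beside it is not the part to be measured.

Things in the scene. Friction and masses are not known exactly. Their poses are not given: they have to be found in the camera images.
- cam_grip (a point): Middle of the upright aluminium bar (44 x 14 mm, 46 to 92 mm above the bench) on the egg-shaped steel cam plate: on its spindle axis, 74 mm above the bench. +x along the bar to the lobe's nose (the high spot), z up. Plate 30 to 46 mm above the bench, edge radius 45 mm, nose 59 mm. It turns with a drag of 0.1 N m and stays where left. Base plate 312 x 110 mm, shared with the indicator.
- post_grip (a point): On the indicator carriage's upright steel post (16 mm along the slide, 26 mm across, 30 to 94 mm above the bench): on its axis, 76 mm above the bench. +x points along the slide AWAY from the cam, z up; push along -x, straight at the spindle. The face-up dial (56 mm across, top 53 mm up) is between post and cam, centre 62 mm from the post's. Home: post 174 mm from the spindle axis.
- carriage (a joint): Travel of the indicator carriage towards the cam, m: 0 fully back, 0.040 home at the stop. It drags with about 4 N and stays where it is left.
- plunger (a joint): How far the indicator's sprung plunger is pushed in, m: 0 free, 0.030 fully in; spring 100 N/m (3.4 N fully in). The dial needle follows it clockwise. With the carriage home it reads about 0.012 on the round part of the cam and 0.026 at the nose.
- cam (a joint): Angle of the cam about its vertical spindle, rad, counter-clockwise from above positive: 0 when the lobe's nose points straight at the plunger. It starts 0.8 to 1.35 rad positive, so it is to be turned clockwise from above.

How it is judged:
By the outcome, as a careful person would: the job done as asked, in the order asked, and still so for the second after the job is handed in, with the robot touching nothing.
It also fails if it takes over 38 s, if anything falls off the work surface, if the arm or the gripper's body presses on something with over 40 N, if the wrist force passes 120 N, or if a joint passes its speed limit or range.

ROBOT

A 6-joint arm with a two-finger parallel gripper is mounted at the origin on a cart in front of the work surface, level with it; the furniture and walls round the work are solid. World frame = base frame: x ahead of the robot, y to its left, z up, the work surface at z = 0. Lengths are in mm, angles in rad, forces in N, time in s.
With the tool pointing down it reaches from about 150 to 775 mm from the base axis. Payload 6.1 kg.
Tool frame: the origin (TCP) lies on the centre line of the jaws, within the pads' length; the fingertips stand arm.tcp_to_tips ahead of it and the grasp point (between the pads) lies 11 mm behind it (arm.tcp_to_tips is the distance from the TCP to the fingertips, in mm); z points along the fingers, y is the line along which they close (so a half turn about z gives the same grasp; the last joint's range is limited). The gripper opens to 85 mm and grips with 20 to 120 N. Pads are 22 mm wide; open, the fingers measure 114 mm over their backs; the gripper's body (76 mm by 85 mm) begins 54 mm behind the grasp point. The pads swing forward as they close: fully open they stand 13 mm farther back than shut.
Start: joints at [-1.177, 0.126, -0.04, 1.405, 0, 1.571], TCP at [201.435, -484.801, 239.295] pointing down, gripper open.
Joint ranges: [-2.72, 2.72], [-0.95, 1.95], [-1.27, 1.35], [-1.78, 2.02], [-1.46, 1.47], [-3.14, 3.14]. Speed limits (rad/s): [2.39, 2.39, 3.01, 3.14, 3.14, 3.14].

INTERFACE

Orientations are given as a 3x3 rotation matrix whose columns are the frame's x, y, z axes.
In Python, from workcell import sense, grab_frame, calibration, order, arm gives the robot as it stands.
- The arm moves only by the shell command python3 -m jog 'ROWS' [FORCE]. ROWS is a JSON object of lists of equal length, an entry for each row: "slide": the shift along the world's x, y, z in mm, a list of three; "twist": the turn, a rotation vector about the world's x, y, z in rad, a list of three; "claw": the closure, from 0 (fully open) to 1 (shut). In form: {"slide": [[tx, ty, tz], ...], "twist": [[ax, ay, az], ...], "claw": [claw, ...]}. A call has 1 to 8 rows; each row is the pose to reach, as a shift and turn from the pose commanded when the call began; what a row does not reach only later rows make up. A row lasts 1/10 s, in which the tool goes at most 50 mm and 8.59 degrees, less where a joint would pass 70% of its speed; a pose out of reach is approached as far as the arm can. A call with a gripper value outside its range is refused whole. The fingers move at their own pace and stop on an object; FORCE is the grip in N (left out, the last holds). Time passes only in rows, so rows that repeat a pose let the fingers close. It gives the time, the measured TCP pose, the force, the opening and the grip force at its end, in the units of the state.
- sense(): the state, without advancing time (a new reading comes with each control period).
- grab_frame(name): name is "side" or "top"; returns the picture (400x640x3 uint8, red, green, blue); there is no depth.
- calibration(name): a dict with "fx", "fy", "cx", "cy" (pixels), "distortion" ([k1, k2, p1, p2, k3] as OpenCV has them; the pictures are not rectified), "pose" (4x4, takes a point from camera to world coordinates). Camera axes: x right, y up, looking along -z (the intrinsics and any distortion apply to the point x, -y, -z); pixel columns grow to the right and rows downward; lengths in mm; the calibration is good to about 2 mm. A picture is of the moment at which its call begins. calibration takes no time and is no camera call.
- order.job_done(): hands the job in; it is judged then, once.
The state is a dict: "time_s": time; "q": joint angles; "joint_vel": joint speeds; "joint_efforts": joint torques, N m; "tcp_pos": TCP position; "tcp_rot": TCP orientation; "ft_force": force on the tool from outside, world axes, zero at the start; "moment": the same for the moment, N m; "finger_gap": finger opening in mm; "gripper_force": force on a finger pad.
Only numpy, scipy, OpenCV 4.12 (cv2) and the standard library are available. Lean on these libraries where they do the work, as an engineer would, in place of code of your own. Each camera call takes 0.05 s, during which the arm holds its last target. There are 200 camera calls.

## Working session

There is one attempt and no reset: what is moved stays moved. The work goes in short steps, Python scripts to look and compute and a shell command to move; the robot and the scene stay as the last step left them, time stands still between calls to the robot, and variables do not carry over. Pictures are saved under pics/ and viewed, at most 10 in all, crops included, and the job is handed in when it is done.

```bash
mkdir -p pics; python3 - <<'E'
from workcell import sense, grab_frame, calibration, order, arm
import cv2
for n in ("side","top"):
    cv2.imwrite(f"pics/{n}0.png",grab_frame(n)[:,:,::-1]); c=calibration(n); print(n,c)
s=sense();print(s['time_s'],s['tcp_pos'],s['tcp_rot'],s['finger_gap'],arm.tcp_to_tips)
E
```

```text
side {'fx': 402.6876398254725, 'fy': 402.6876398254725, 'cx': 327.66754702216707, 'cy': 194.80565103373743, 'distortion': array([-0.07382605,  0.        ,  0.        ,  0.        ,  0.        ]), 'pose': array([[ 9.54356781e-01,  1.03097581e-01, -2.80310583e-01,
         3.23477104e+02],
       [-2.97908348e-01,  3.95532892e-01, -8.68794767e-01,
        -7.53030715e+02],
       [ 2.13014166e-02,  9.12647040e-01,  4.08193127e-01,
         4.30715647e+02],
       [ 0.00000000e+00,  0.00000000e+00,  0.00000000e+00,
         1.00000000e+00]])}
top {'fx': 433.2547006974554, 'fy': 433.2547006974554, 'cx': 321.21032169361405, 'cy': 201.19485416965253, 'distortion': array([-0.03291159,  0.        ,  0.        ,  0.        ,  0.        ]), 'pose': array([[-2.76818067e-02,  9.98192783e-01, -5.33374746e-02,
         5.05853152e+02],
       [-9.99589933e-01, -2.72505291e-02,  8.79632677e-03,
        -5.56994868e-01],
       [ 7.32695549e-03,  5.35591008e-02,  9.98537800e-01,
         9.30563321e+02],
       [ 0.00000000e+00,  0.00000000e+00,  0.00000000e+00,
         1.00000000e+00]])}
0.1 [ 201.29695162 -484.50257836  238.58150082] [[ 9.23481534e-01  3.83642411e-01 -5.97571849e-04]
 [ 3.83642874e-01 -9.23480563e-01  1.33982005e-03]
 [-3.78341916e-05 -1.46655326e-03 -9.99998924e-01]] 85.23728965234737 8.0
```

View pics/side0.png

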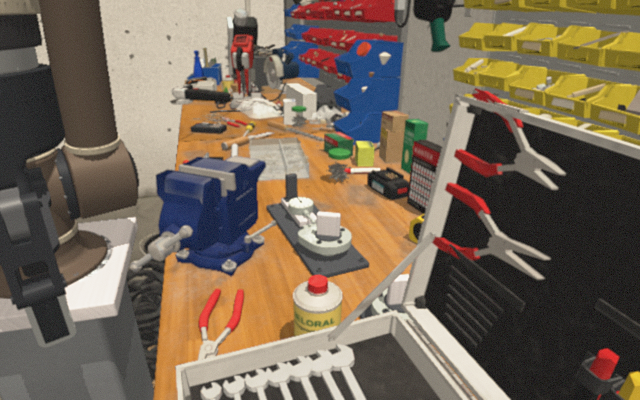

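View pics/top0.png

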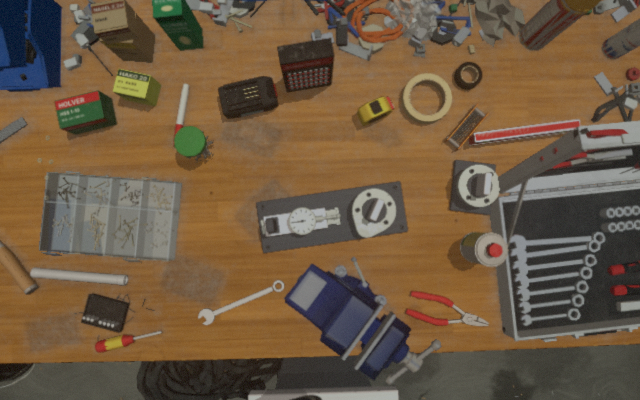

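The side view shows the fixture at about (318,235), with the post near (291,185) and the cam bar near (328,225). In the top view the cam is near (374,211), the dial near (301,221) and the post near (270,225). The decoy is near (478,185), and the blue vise stands between robot and fixture.

```bash
python3 - <<'E'
import cv2,numpy as np
t=cv2.imread("pics/top0.png")[170:260,250:415];s=cv2.imread("pics/side0.png")[165:285,255:385]
t=cv2.resize(t,None,fx=4.8,fy=4.8,interpolation=cv2.INTER_CUBIC);s=cv2.resize(s,None,fx=5,fy=5,interpolation=cv2.INTER_CUBIC)
cv2.imwrite("pics/t1.png",t);cv2.imwrite("pics/s1.png",s)
E
```

```text
(no output)
```

View pics/t1.png

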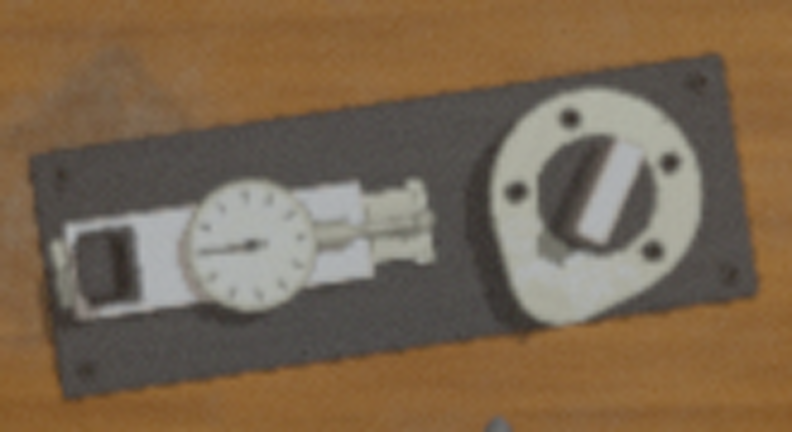

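View pics/s1.png

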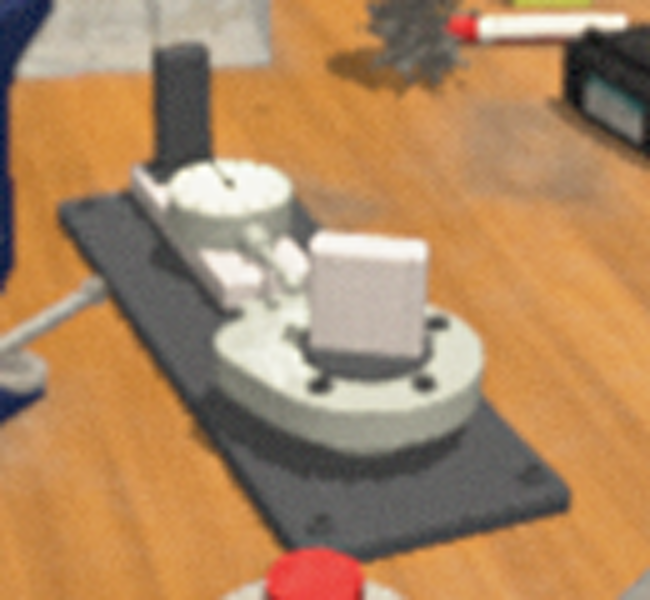

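Top crop: post top face centre is at (98,267), bar top face centre at (610,193) with ends (627,147) and (593,240), and the lobe nose points down at about (560,325). The plate corners are (30,157), (720,55), (757,295) and (65,398). Side crop: post top is at (182,48) and bar top at (369,240).

```bash
cat > h.py <<'E'
import numpy as np,cv2
from workcell import calibration
def ray(n,p):
    c=calibration(n);K=np.array([[c['fx'],0,c['cx']],[0,c['fy'],c['cy']],[0,0,1]])
    u=cv2.undistortPoints(np.array([[p]],float),K,c['distortion'])[0,0]
    d=c['pose'][:3,:3]@np.array([u[0],-u[1],-1]);return c['pose'][:3,3],d/np.linalg.norm(d)
def atz(n,p,z):
    o,d=ray(n,p);return o+d*(z-o[2])/d[2]
def tri(pt,ps):
    o1,d1=ray('top',pt);o2,d2=ray('side',ps)
    s=np.linalg.lstsq(np.c_[d1,-d2],o2-o1,rcond=None)[0]
    a,b=o1+d1*s[0],o2+d2*s[1];return (a+b)/2,np.linalg.norm(a-b)
def proj(n,P):
    c=calibration(n);K=np.array([[c['fx'],0,c['cx']],[0,c['fy'],c['cy']],[0,0,1]])
    p=np.linalg.inv(c['pose'])@np.r_[P,1];p=p[:3]*[1,-1,-1]
    return cv2.projectPoints(p[None],np.zeros(3),np.zeros(3),K,c['distortion'])[0].ravel()
T=lambda u,v:((u+.5)/4.8+250-.5,(v+.5)/4.8+170-.5)
S=lambda u,v:((u+.5)/5+255-.5,(v+.5)/5+165-.5)
E
python3 - <<'E'
from h import *
np.set_printoptions(precision=1,suppress=True)
print('post',tri(T(98,267),S(182,48)),atz('top',T(98,267),94))
print('bar',tri(T(610,193),S(369,240)),atz('top',T(610,193),92))
b=[atz('top',T(*p),92) for p in((627,147),(593,240))];d=b[1]-b[0];print('bar dir',d,np.degrees(np.arctan2(d[1],d[0])))
print('nose',atz('top',T(560,325),46))
C=[atz('top',T(*p),10) for p in((30,157),(720,55),(757,295),(65,398))];print(C,[np.linalg.norm(C[i]-C[i-3]) for i in range(4)])
for i,j in((1,0),(2,3)):
    d=C[j]-C[i];print(np.degrees(np.arctan2(d[1],d[0])))
P=atz('top',T(98,267),94);B=atz('top',T(610,193),92);d=P-B;print(d,np.linalg.norm(d[:2]),np.degrees(np.arctan2(d[1],d[0])))
print('decoy/vise', atz('top',(478,185),46),atz('top',(310,270),120),atz('top',(345,270),60))
E
```

```text
post (array([506.7,  91.8,  95.6]), np.float64(0.22534030335850938)) [506.9  92.   94. ]
bar (array([ 531.3, -114.8,   94.3]), np.float64(0.7249849342970945)) [ 531. -115.   92.]
bar dir [-37.2  15.1   0. ] 157.96383207403395
nose [476.9 -98.1  46. ]
[array([556.4, 130.4,  10. ]), array([ 593.5, -177.4,   10. ]), array([ 486.5, -189.9,   10. ]), array([449.7, 117.1,  10. ])] [np.float64(310.02892274848995), np.float64(107.81475213831251), np.float64(309.1864144907222), np.float64(107.5326912531267)]
96.87461506328741
96.82237437464265
[-24.1 207.    2. ] 208.40880081186236 96.64652736307934
decoy/vise [ 577.7 -332.7   46. ] [421.7  16.7 120. ] [413.4 -51.9  60. ]
```

Both triangulated heights agree with the given ones (95.6 against 94, 94.3 against 92). The slide direction is about 96.8° and the cam starts at about +61°. Moving towards the post now.

```bash
python3 -m jog '{"slide":[[23,43,0],[46,86,0],[69,129,0],[92,172,0],[115,215,0],[138,258,0],[161,301,0],[184,344,0]],"twist":[[0,0,-0.04],[0,0,-0.08],[0,0,-0.12],[0,0,-0.16],[0,0,-0.2],[0,0,-0.24],[0,0,-0.276],[0,0,-0.276]],"claw":[0,0,0,0,0,0,0,0]}' 40; python3 -c "
from workcell import sense;s=sense();print(s['q'],s['tcp_pos'],s['tcp_rot'])"
```

```text
time_s: 0.9
tcp_pos: [385.7, -138.9, 239.2]
tcp_rot: [[0.993, 0.116, 0.0], [0.116, -0.993, -0.0], [0.0, 0.0, -1.0]]
ft_force: [1.3, 0.1, 0.5]
finger_gap: 85.4
gripper_force: 0.0
[-3.45592225e-01 -9.13831532e-02 -2.61328272e-01  1.40075413e+00
 -4.80281359e-05  2.67926712e+00] [ 385.71830994 -138.88923374  239.19173594] [[ 9.93194398e-01  1.16468373e-01  7.50716976e-05]
 [ 1.16468379e-01 -9.93194397e-01 -7.80751638e-05]
 [ 6.54675022e-05  8.62872942e-05 -9.99999994e-01]]
```

The wrist would hit its limit in that orientation, so I'll grip across the slide, turning +90°.

```bash
python3 -m jog '{"slide":[[16,30,-5],[32,60,-10],[48,90,-20],[64,120,-30],[80,150,-40],[96,180,-50],[110,208,-60],[121,231,-70]],"twist":[[0,0,0.14],[0,0,0.28],[0,0,0.42],[0,0,0.56],[0,0,0.7],[0,0,0.84],[0,0,0.98],[0,0,1.12]],"claw":[0.3,0.3,0.3,0.3,0.3,0.3,0.3,0.3]}'; python3 -m jog '{"slide":[[0,0,0],[0,0,0],[0,0,0],[0,0,0],[0,0,0]],"twist":[[0,0,0.14],[0,0,0.28],[0,0,0.42],[0,0,0.455],[0,0,0.455]],"claw":[0.3,0.3,0.3,0.3,0.3]}'; python3 - <<'E'
from h import *
from workcell import sense,grab_frame
s=sense();print(s['q'],s['tcp_pos'])
a=cv2.resize(grab_frame('side')[110:260,230:390,::-1],None,fx=4,fy=4);cv2.imwrite('pics/a2.png',a)
E
```

```text
time_s: 1.7
tcp_pos: [506.8, 91.8, 168.4]
tcp_rot: [[0.321, 0.947, -0.001], [0.947, -0.321, -0.0], [-0.0, -0.001, -1.0]]
ft_force: [1.1, 0.3, 0.8]
finger_gap: 59.9
gripper_force: 0.0
time_s: 2.2
tcp_pos: [506.2, 90.2, 168.8]
tcp_rot: [[-0.122, 0.993, -0.001], [0.993, 0.122, -0.0], [-0.0, -0.001, -1.0]]
ft_force: [-0.9, -0.3, 0.6]
finger_gap: 59.6
gripper_force: 0.0
[ 1.76406730e-01  1.15240989e-01 -2.05839047e-01  1.25065699e+00
  1.45878129e-05  1.62509571e+00] [506.15229492  90.23080907 168.84702378]
```

View pics/a2.png

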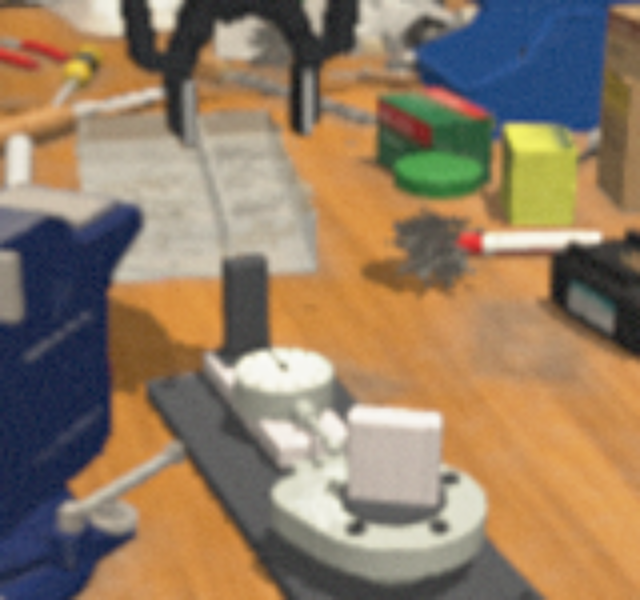

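The open fingers (185,110) and (303,100) straddle the post's line at (245,270), so I descend and grip.

```bash
python3 -m jog '{"slide":[[0,1,-35],[0,1,-65],[0,1,-90],[0,1,-104],[0,1,-104],[0,1,-104],[0,1,-104],[0,1,-104]],"twist":[[0,0,0],[0,0,0],[0,0,0],[0,0,0],[0,0,0],[0,0,0],[0,0,0],[0,0,0]],"claw":[0.3,0.3,0.3,0.3,0.3,1,1,1]}' 40;python3 -m jog '{"slide":[[0,0,0],[0,0,0],[0,0,0]],"twist":[[0,0,0],[0,0,0],[0,0,0]],"claw":[1,1,1]}'
```

```text
time_s: 3.05
tcp_pos: [506.9, 91.3, 66.6]
tcp_rot: [[-0.121, 0.993, 0.001], [0.993, 0.121, 0.0], [0.0, 0.001, -1.0]]
ft_force: [-2.6, -0.6, 4.4]
finger_gap: 25.3
gripper_force: 40.3
time_s: 3.35
tcp_pos: [506.9, 91.3, 66.6]
tcp_rot: [[-0.121, 0.993, 0.002], [0.993, 0.121, 0.0], [0.0, 0.002, -1.0]]
ft_force: [-1.7, -0.3, 6.8]
finger_gap: 24.9
gripper_force: 40.6
```

```bash
python3 -m jog '{"slide":[[0.7,-6,0],[1.4,-12,0],[2.1,-18,0],[2.9,-24,0],[3.5,-29,0],[3.5,-29,0]],"twist":[[0,0,0],[0,0,0],[0,0,0],[0,0,0],[0,0,0],[0,0,0]],"claw":[1,1,1,1,1,1]}'; python3 -m jog '{"slide":[[0.25,-2,0],[0.5,-4,0],[0.5,-4,0]],"twist":[[0,0,0],[0,0,0],[0,0,0]],"claw":[1,1,1]}'
```

```text
time_s: 3.95
tcp_pos: [510.3, 62.4, 66.6]
tcp_rot: [[-0.121, 0.993, 0.001], [0.993, 0.121, 0.001], [0.001, 0.002, -1.0]]
ft_force: [-3.3, 0.9, 6.5]
finger_gap: 25.7
gripper_force: 40.6
time_s: 4.25
tcp_pos: [510.7, 59.0, 66.6]
tcp_rot: [[-0.122, 0.993, 0.001], [0.993, 0.122, 0.002], [0.002, 0.002, -1.0]]
ft_force: [-3.4, 4.5, 6.4]
finger_gap: 25.5
gripper_force: 40.6
```

```bash
python3 -m jog '{"slide":[[0.25,-2,0],[0.25,-2,0]],"twist":[[0,0,0],[0,0,0]],"claw":[1,1]}'; python3 -m jog '{"slide":[[0.25,-2,0],[0.25,-2,0]],"twist":[[0,0,0],[0,0,0]],"claw":[1,1]}'; python3 -m jog '{"slide":[[0.25,-2,0],[0.25,-2,0]],"twist":[[0,0,0],[0,0,0]],"claw":[1,1]}'
```

```text
time_s: 4.45
tcp_pos: [511.0, 57.2, 66.6]
tcp_rot: [[-0.122, 0.993, 0.001], [0.993, 0.122, 0.002], [0.002, 0.002, -1.0]]
ft_force: [-2.8, 3.7, 5.9]
finger_gap: 25.7
gripper_force: 40.6
time_s: 4.65
tcp_pos: [511.2, 55.2, 66.7]
tcp_rot: [[-0.122, 0.993, 0.001], [0.993, 0.122, 0.003], [0.002, 0.002, -1.0]]
ft_force: [-3.9, 4.8, 6.7]
finger_gap: 25.4
gripper_force: 40.6
time_s: 4.85
tcp_pos: [511.2, 55.1, 66.6]
tcp_rot: [[-0.123, 0.992, 0.001], [0.992, 0.123, 0.007], [0.007, 0.002, -1.0]]
ft_force: [-4.1, 11.4, 7.2]
finger_gap: 25.4
gripper_force: 40.6
```

The carriage has stopped and the force is rising, so this looks like the stop. I'll press once more to confirm, relax and release.

```bash
python3 -m jog '{"slide":[[0.2,-1.5,0],[0.2,-1.5,0]],"twist":[[0,0,0],[0,0,0]],"claw":[1,1]}'; python3 -m jog '{"slide":[[-0.3,2.5,0],[-0.3,2.5,0],[-0.3,2.5,0],[-0.3,2.5,0],[-0.3,2.5,20],[-0.3,2.5,60],[-0.3,2.5,110]],"twist":[[0,0,0],[0,0,0],[0,0,0],[0,0,0],[0,0,0],[0,0,0],[0,0,0]],"claw":[1,0.3,0.3,0.3,0.3,0.3,0.3]}'
```

```text
time_s: 5.05
tcp_pos: [511.2, 55.0, 66.6]
tcp_rot: [[-0.124, 0.992, 0.0], [0.992, 0.124, 0.01], [0.01, 0.002, -1.0]]
ft_force: [-5.1, 18.6, 6.3]
finger_gap: 25.2
gripper_force: 40.5
time_s: 5.75
tcp_pos: [509.8, 52.7, 174.7]
tcp_rot: [[-0.121, 0.993, -0.004], [0.993, 0.121, -0.001], [-0.0, -0.004, -1.0]]
ft_force: [1.5, 0.4, -0.7]
finger_gap: 59.8
gripper_force: 0.0
```

```bash
python3 -m jog '{"slide":[[2,-20,0],[5,-42,0],[8,-64,0],[10,-85,0],[13,-107,0],[16,-128,0],[18.5,-150,0],[20.7,-168,0]],"twist":[[0,0,0.14],[0,0,0.28],[0,0,0.42],[0,0,0.56],[0,0,0.7],[0,0,0.84],[0,0,0.98],[0,0,1.065]],"claw":[0.4,0.4,0.4,0.4,0.4,0.4,0.4,0.4]}';python3 -m jog '{"slide":[[0,0,0]],"twist":[[0,0,0]],"claw":[0.4]}'; python3 - <<'E'
from h import *
from workcell import sense,grab_frame
print(sense()['q'],sense()['tcp_pos'])
t=cv2.resize(grab_frame('top')[170:260,250:415,::-1],None,fx=4.8,fy=4.8,interpolation=cv2.INTER_CUBIC)
s=cv2.resize(grab_frame('side')[140:260,255:385,::-1],None,fx=4.8,fy=4.8,interpolation=cv2.INTER_CUBIC)
s=s[:560,:]
cv2.imwrite('pics/t3.png',t);cv2.imwrite('pics/s3.png',s)
E
```

```text
time_s: 6.55
tcp_pos: [531.8, -116.3, 175.2]
tcp_rot: [[-0.929, 0.371, -0.0], [0.371, 0.929, -0.0], [-0.0, -0.0, -1.0]]
ft_force: [0.3, -0.3, 0.8]
finger_gap: 51.1
gripper_force: 0.0
time_s: 6.65
tcp_pos: [531.9, -116.9, 175.0]
tcp_rot: [[-0.926, 0.377, -0.0], [0.377, 0.926, -0.001], [-0.0, -0.001, -1.0]]
ft_force: [0.5, 0.4, -0.8]
finger_gap: 51.5
gripper_force: 0.0
[-2.16054063e-01  1.69840394e-01 -1.28606531e-01  1.27237626e+00
 -5.76493219e-04  1.70192180e-01] [ 531.92339707 -116.91612571  175.0087827 ]
```

View pics/t3.png

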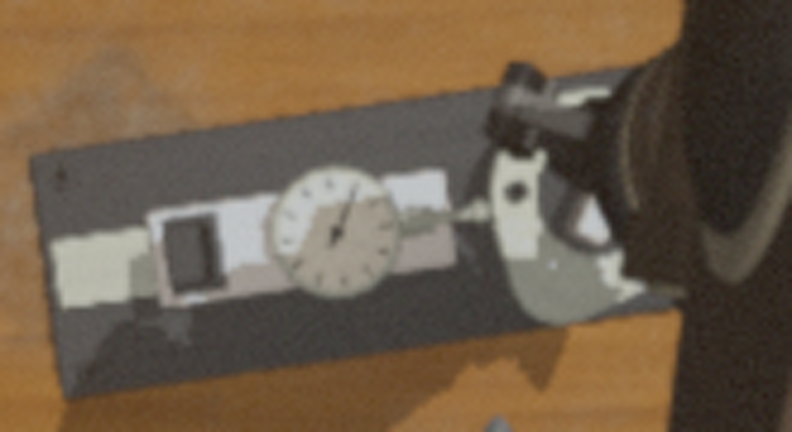

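View pics/s3.png

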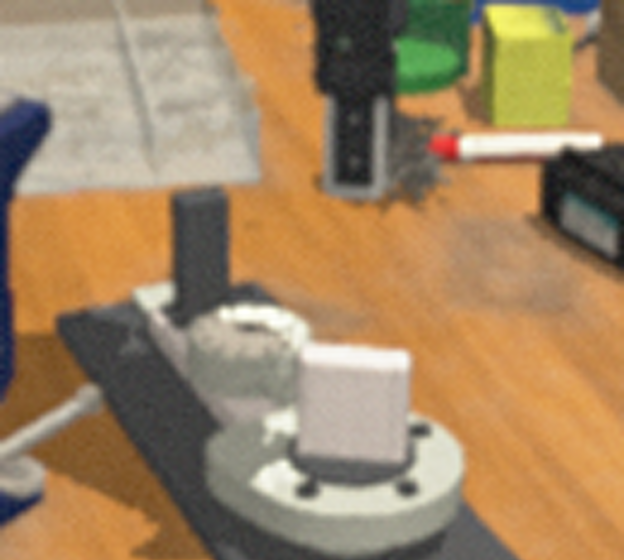

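The plunger now touches the cam, the needle has swung to about 1 o'clock, and the post has moved about 34.5 mm, so it is home. The gripper sits above the bar, so I descend and grip it.

```bash
python3 -m jog '{"slide":[[-0.8,1.8,-35],[-0.8,1.8,-70],[-0.8,1.8,-95],[-0.8,1.8,-111],[-0.8,1.8,-111],[-0.8,1.8,-111],[-0.8,1.8,-111],[-0.8,1.8,-111]],"twist":[[0,0,0],[0,0,0],[0,0,0],[0,0,0],[0,0,0],[0,0,0],[0,0,0],[0,0,0]],"claw":[0.4,0.4,0.4,0.4,0.4,1,1,1]}' 40;python3 -m jog '{"slide":[[0,0,0],[0,0,0],[0,0,0]],"twist":[[0,0,0],[0,0,0],[0,0,0]],"claw":[1,1,1]}'
```

```text
time_s: 7.55
tcp_pos: [531.5, -114.4, 65.9]
tcp_rot: [[-0.927, 0.375, 0.001], [0.375, 0.927, -0.004], [-0.003, -0.003, -1.0]]
ft_force: [-2.5, -6.6, 0.8]
finger_gap: 13.6
gripper_force: 40.7
time_s: 7.85
tcp_pos: [531.6, -114.4, 65.9]
tcp_rot: [[-0.927, 0.375, 0.002], [0.375, 0.927, -0.003], [-0.003, -0.002, -1.0]]
ft_force: [-1.9, -5.0, 3.1]
finger_gap: 13.2
gripper_force: 40.8
```

```bash
python3 -m jog '{"slide":[[0,0,0],[0,0,0],[0,0,0],[0,0,0],[0,0,0],[0,0,0],[0,0,0],[0,0,0]],"twist":[[0,0,-0.08],[0,0,-0.17],[0,0,-0.26],[0,0,-0.35],[0,0,-0.44],[0,0,-0.53],[0,0,-0.62],[0,0,-0.7]],"claw":[1,1,1,1,1,1,1,1]}'; python3 -m jog '{"slide":[[0,0,0],[0,0,0],[0,0,0],[0,0,0],[0,0,0],[0,0,0],[0,0,0]],"twist":[[0,0,-0.08],[0,0,-0.16],[0,0,-0.24],[0,0,-0.31],[0,0,-0.368],[0,0,-0.368],[0,0,-0.368]],"claw":[1,1,1,1,1,1,1]}'; python3 -c "
from workcell import sense;s=sense();r=s['tcp_rot'];import math;print(math.degrees(math.atan2(r[1][0],r[0][0])),s['moment'],s['q'])"
```

```text
time_s: 8.65
tcp_pos: [531.4, -114.5, 65.9]
tcp_rot: [[-0.464, 0.886, 0.002], [0.886, 0.464, -0.004], [-0.004, -0.0, -1.0]]
ft_force: [-1.3, -4.5, 1.9]
finger_gap: 13.1
gripper_force: 40.8
time_s: 9.35
tcp_pos: [531.4, -114.5, 65.9]
tcp_rot: [[-0.117, 0.993, 0.002], [0.993, 0.117, -0.004], [-0.004, 0.001, -1.0]]
ft_force: [-2.7, -4.4, 2.7]
finger_gap: 13.8
gripper_force: 41.1
96.72232996136698 [-0.965302    0.57899274 -0.19014255] [-0.21058158  0.21539209 -0.31834608  1.03484885 -0.00313285  1.2428825 ]
```

```bash
python3 -m jog '{"slide":[[0,0,0],[0,0,0],[0,0,0],[0,0,15],[0,0,50],[0,0,100],[0,0,150],[0,0,190]],"twist":[[0,0,0],[0,0,0],[0,0,0],[0,0,0],[0,0,0],[0,0,0],[0,0,0],[0,0,0]],"claw":[0.4,0.4,0.4,0.4,0.4,0.4,0.4,0.4]}'; python3 -m jog '{"slide":[[-20,-20,0],[-50,-50,0],[-90,-90,0],[-120,-130,0],[-150,-170,0],[-180,-210,0],[-200,-240,0],[-200,-240,0]],"twist":[[0,0,0],[0,0,0],[0,0,0],[0,0,0],[0,0,0],[0,0,0],[0,0,0],[0,0,0]],"claw":[0.4,0.4,0.4,0.4,0.4,0.4,0.4,0.4]}'; python3 - <<'E'
from h import *
from workcell import grab_frame
t=cv2.resize(grab_frame('top')[170:260,250:415,::-1],None,fx=4.8,fy=4.8,interpolation=cv2.INTER_CUBIC)
cv2.imwrite('pics/t4.png',t)
E
```

```text
time_s: 10.15
tcp_pos: [531.1, -112.8, 257.5]
tcp_rot: [[-0.119, 0.993, 0.002], [0.993, 0.119, -0.0], [-0.001, 0.002, -1.0]]
ft_force: [1.0, 0.5, 0.8]
finger_gap: 51.4
gripper_force: 0.0
time_s: 10.95
tcp_pos: [328.4, -356.2, 254.3]
tcp_rot: [[-0.113, 0.994, -0.0], [0.994, 0.113, -0.001], [-0.001, -0.001, -1.0]]
ft_force: [0.4, 0.7, 0.2]
finger_gap: 51.3
gripper_force: 0.0
```

View pics/t4.png

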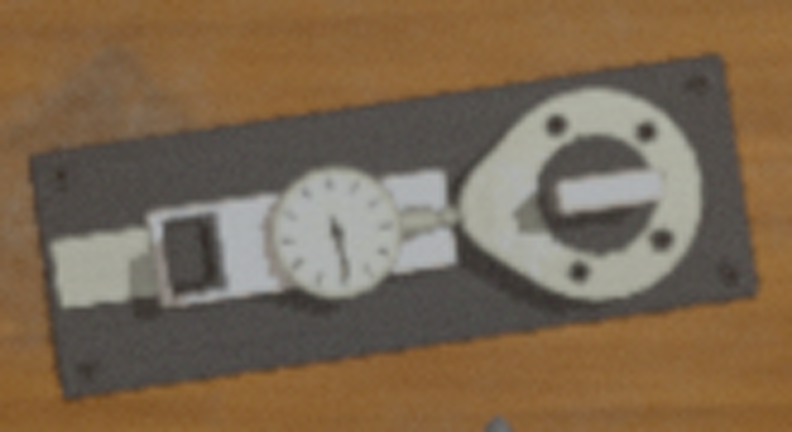

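The nose meets the plunger and the needle has gone clockwise to about 6 o'clock. A numeric check of the bar's angle and the post distance is worth doing before handing in.

```bash
python3 - <<'E'
from h import *
t=cv2.imread('pics/t4.png');g=t.min(2)
for th in(125,140,155,165):
    m=np.zeros_like(g);m[155:225,545:668]=(g[155:225,545:668]>th)
    n,l,st,_=cv2.connectedComponentsWithStats(m);
    k=l[190,610]; c=max(cv2.findContours((l==k).astype('u1'),0,1)[0],key=cv2.contourArea)
    (x,y),wh,a=cv2.minAreaRect(c); ys,xs=np.where(l==k)
    v=np.linalg.eigh(np.cov(xs,ys))[1][:,1]; v*=-np.sign(v[0])
    A,B=[atz('top',T(xs.mean()+s*v[0]*45,ys.mean()+s*v[1]*45),92) for s in(-1,1)];d=B-A
    print(th,st[k],wh,a,np.degrees(np.arctan2(d[1],d[0])),((A+B)/2)[:2])
m=(t[:,:,2].astype(int)-t[:,:,0]<35)&(g<255)  # plate + parts vs wood
c=max(cv2.findContours(m.astype('u1'),0,1)[0],key=cv2.contourArea)
q=cv2.boxPoints(cv2.minAreaRect(c));print(q)
W=[atz('top',T(*p),10) for p in q]
for i in range(4):
    d=W[i]-W[i-1];print(np.linalg.norm(d),np.degrees(np.arctan2(d[1],d[0]))%180)
P=atz('top',T(183,251),94);print(P,np.hypot(*(P[:2]-[531,-115])))
E
```

```text
125 [ 557  155  111   70 4119] (69.0, 110.0) 90.0 94.36790378626759 [ 532.33101034 -119.2477491 ]
140 [ 559  155  109   70 3738] (69.0, 108.0) 90.0 94.64505038843748 [ 532.41204663 -119.60752849]
155 [ 561  155  107   69 3126] (68.0, 106.0) 90.0 95.36066625239694 [ 532.50069074 -119.33644579]
165 [ 562  173  101   34 2208] (23.814664840698242, 99.227783203125) 82.87498474121094 95.54194117276724 [ 532.3925565  -115.95011941]
[[ 24.852163 151.5855  ]
 [722.1038    49.495728]
 [758.3771   297.23456 ]
 [ 61.125427 399.3243  ]]
110.57252960253712 7.1615975814009465
313.27052247059686 96.79795489792593
111.18297250051437 6.2002779216959425
311.4095639998388 96.68634357830045
[512.34285017  57.71608002  94.        ] 173.72084945651332
```

The post is 173.7 mm from the spindle (home is 174), and the nose is about 1° off the slide line, within measurement noise. Handing in.

```bash
python3 -c "
from workcell import order;print(order.job_done())"
```

```text
the job is handed in; nothing more can be done
None
```

The job is handed in, but I haven't seen the verdict: the indicator is home at its stop, the cam's nose stands against the plunger to within about 1°, and the arm is clear, at about 11 s.

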